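# Hang the sieves on one hook, largest first

## Task

Put the two hand sieves away on the hook stand, open sides facing out: first thread the large one's eye onto the peg, past the sprung catch, and let go of it, then thread the small one on in front so that it nests in the large one. Press the small one back against the rubber buffer until the catch springs up in front of it, feeling for it and not ramming (the buffer must never bear more than 24 N), and let go so that both hang locked on the hook; leave the film can and the dark stone beside the work where they are.

Things in the scene. Friction and masses are not known exactly. Their poses are not given: they have to be found in the camera images.
- stand: hook stand, fixed: dark wooden foot 190x130x12 mm (x -83 to +107); at its rear a steel post (24x32 mm, 180 mm tall, front face at x = +68 mm); from it a straight round steel peg, 10 mm thick, level along -x of this frame, axis at y = 0 and 165 mm above the origin, tip at x = -55 mm. Origin: on the worktop under the peg; x runs along the peg from tip to post; z up
- peg_tip (a point): outermost point of the peg's round tip, on its axis, 55 mm in front (-x) of the stand's origin and 165 mm above it; axes as the stand's
- buffer (a joint): travel of the sprung rubber sleeve (22 mm across) round the peg before the post, m: 0 unloaded, its front face then at x = +30 mm of the stand; grows toward the post, 0.007 at the end. Stiffness 4 N per mm; at most 24 N allowed. Two eyes are 52 mm long, catch to unloaded buffer is 50 mm, so it must give a little over 2 mm (8 N plus a few N of rubbing) before the catch can come up
- catch (a joint): travel of the sprung catch on top of the peg, m: 0 fully up, 0.006 fully down. Its ramp begins at x = -39 mm of the stand and rises to an upright rear face at x = -20 mm, 9 mm above the peg's axis. An eye slid along the peg pushes it down (a few N); it springs up once the eye is past
- large_sieve_grip (a point): grip point of the large hand sieve (about 0.18 kg): middle of its upright wooden handle tab, 24 mm wide (y), 10 mm thick (x), from 30 mm below to 16 mm above this point. x runs from open front to mesh, z up. It starts upright in one slot (21 mm deep, 44 mm wide, the two 76 mm apart) of a low wooden rack; which slot varies
- large_sieve_eye (a point): middle of the eye at the root of the large sieve's handle, 40 mm straight below the grip point and 108 mm above the sieve's underside: an aluminium tube along x, 26 mm long (13 mm to each side), bore 14 mm, outside 22 mm; axes as the grip point's
- large_sieve_mouth (a point): centre of the large sieve's open front, 66 mm below and 12 mm in front (-x) of its eye. The sieve is an open aluminium box 96 mm wide (y), 84 mm high (z), 38 mm deep, with wire mesh over its back (+x); axes as the grip point's
- small_sieve_grip (a point): grip point of the small hand sieve (about 0.12 kg): middle of its upright wooden handle tab, 24 mm wide (y), 10 mm thick (x), from 30 mm below to 16 mm above this point. x runs from open front to mesh, z up. It starts upright in one slot (21 mm deep, 44 mm wide, the two 76 mm apart) of a low wooden rack; which slot varies
- small_sieve_eye (a point): middle of the eye at the root of the small sieve's handle, 40 mm straight below the grip point and 96 mm above the sieve's underside: an aluminium tube along x, 26 mm long (13 mm to each side), bore 14 mm, outside 22 mm; axes as the grip point's
- small_sieve_mouth (a point): centre of the small sieve's open front, 66 mm below and 12 mm in front (-x) of its eye. The sieve is an open aluminium box 70 mm wide (y), 60 mm high (z), 38 mm deep, with wire mesh over its back (+x); axes as the grip point's
- film_can: bystander: small white film can with grey lid, 34 mm across, 51 mm high; origin at its underside
- stone: bystander: dark stone 66x90x36 mm; origin at its underside
There are look-alikes about, which are no part of the job. Leave any orange look-alike of the part that bears small_sieve_grip alone.

How it is judged:
By the outcome, as a careful person would: the job done as asked, in the order asked, and still so for the second after the job is handed in, with the robot touching nothing.
It also fails if it takes over 64 s, if anything falls off the work surface, if the arm or the gripper's body presses on something with over 40 N, if the wrist force passes 120 N, or if a joint passes its speed limit or range.

## Robot

A 6-joint arm with a two-finger parallel gripper is mounted at the origin on the work surface; the furniture and walls round the work are solid. World frame = base frame: x ahead of the robot, y to its left, z up, the work surface at z = 0. Lengths are in m, angles in rad, forces in N, time in s.
With the tool pointing down it reaches from about 0.425 to 0.95 m from the base axis. Payload 3.5 kg.
Tool frame: the origin (TCP) lies midway between the tips of the shut fingers; the grasp point (between the pads) lies ctrl.hold_point_z behind it (ctrl.hold_point_z is the distance from the TCP to the grasp point, in m); z points along the fingers, x is the direction in which the jaws open and shut, and the axes are right-handed (so a half turn about z gives the same grasp; the last joint's range is limited). The gripper opens to 85 mm and grips with 20 to 120 N. Pads are 22 mm wide; open, the fingers measure 114 mm over their backs; the gripper's body (76 mm by 85 mm) begins 54 mm behind the grasp point. The pads swing forward as they close: fully open they stand 13 mm farther back than shut.
Start: joints at [-1.31, 0.286, 1.577, -0, 1.279, -0.15], TCP at [0.27, -0.619, 0.231] pointing down, gripper open.
Joint ranges: [-2.77, 2.77], [-0.9, 2.22], [0.21, 2.48], [-1.53, 4.67], [0.24, 2.81], [-2.84, 2.84]. Speed limits (rad/s): [2.79, 2.79, 3.14, 3.14, 3.14, 3.14].

## Interface

Orientations are given as a unit quaternion [x, y, z, w].
In Python, from plant import ctrl gives the robot as it stands.
- The arm moves only by the tool step_arm, never from a script. Its arguments are lists of equal length, an entry for each row: "gripper": the gripper's target within -1 to 1 (shut at 1, half-way at 0, fully open at -1); "linear": the shift along the tool's x, y, z in m, a list of three; "delta_rot": the turn, a rotation vector about the tool's x, y, z in degrees, a list of three. A call has 1 to 20 rows; each row is the pose to reach, as a shift and turn from the pose commanded when the call began, along the tool's axes at that moment; what a row does not reach only later rows make up. A row lasts 1/8 s, in which the tool goes at most 62.5 mm and 10.7 degrees, less where a joint would pass 70% of its speed; a pose out of reach is approached as far as the arm can. A call with a gripper value outside its range is refused whole. The fingers move at their own pace and stop on an object; "grip_force" is the grip in N (left out, the last holds). Time passes only in rows, so rows that repeat a pose let the fingers close. It gives the time, the measured TCP pose, the force and the opening at its end, in the units of the state.
- ctrl.get_state(): the state, without advancing time (a new reading comes with each control period).
- ctrl.read_camera(name): name is "scene" or "top"; returns a dict with "frame" (480x640x3 uint8, red, green, blue), "fx", "fy", "cx", "cy" (pixels), "view" (4x4, takes a point from world to camera coordinates). Camera axes: x right, y down, z forward; pixel columns grow to the right and rows downward; lengths in m; the calibration is good to about 2 mm. A picture is of the moment at which its call begins. There is no depth.
- ctrl.sign_off(): hands the job in, once; it reports no verdict.
The state is a dict: "time": time; "qpos": joint angles; "dq": joint speeds; "joint_efforts": joint torques, N m; "eef_pos": TCP position; "tcp_rot": TCP orientation; "contact_force": force on the tool from outside, world axes, zero at the start; "wrist_torque": the same for the moment, N m; "opening": opening from 0.0 (shut) to 1.0 (fully open).
Only numpy, scipy, OpenCV 4.12 (cv2) and the standard library are available. Lean on these libraries where they do the work, as an engineer would, in place of code of your own. Each camera call takes 0.05 s, during which the arm holds its last target. There are 200 camera calls.

## Working session

There is one attempt and no reset: what is moved stays moved. The work goes in short steps, Python scripts to look and compute and a tool call to move; the robot and the scene stay as the last step left them, time stands still between calls to the robot, and variables do not carry over. Pictures are saved under pics/ and viewed, on a budget of 10 in all, crops included, one or two more only if the job needs it, and the job is handed in when it is done.

Besides the shell and the picture viewer there is one more tool, called after "Emit:" in YAML: its name, and indented under it one key for each argument. step_arm: Moves the arm, as the interface text tells. Its arguments: {"type":"object","properties":{"gripper":{"type":"array"},"linear":{"type":"array"},"delta_rot":{"type":"array"},"grip_force":{"type":"number"}},"required":["gripper","linear","delta_rot"]}

```bash
mkdir -p pics; ls; cat > h.py <<'E'
import numpy as np, cv2
from plant import ctrl
from scipy.spatial.transform import Rotation as R
def cam(n,save=None):
    c=ctrl.read_camera(n)
    np.savez(f'{n}.npz',**c)
    if save: cv2.imwrite('pics/'+save,c['frame'][:,:,::-1])
    return c
def load(n): return dict(np.load(f'{n}.npz'))
def proj(c,P):
    P=np.atleast_2d(P); q=P@c['view'][:3,:3].T+c['view'][:3,3]
    return np.c_[c['fx']*q[:,0]/q[:,2]+c['cx'],c['fy']*q[:,1]/q[:,2]+c['cy']]
def ray(c,u,v):
    Rm=c['view'][:3,:3];o=-Rm.T@c['view'][:3,3]
    d=Rm.T@np.array([(u-c['cx'])/c['fx'],(v-c['cy'])/c['fy'],1]);return o,d
def atz(c,u,v,z):
    o,d=ray(c,u,v);return o+d*(z-o[2])/d[2]
def tri(c1,p1,c2,p2):
    A=[];b=[]
    for c,p in((c1,p1),(c2,p2)):
        o,d=ray(c,*p);d=d/np.linalg.norm(d);M=np.eye(3)-np.outer(d,d);A.append(M);b.append(M@o)
    x=np.linalg.lstsq(np.vstack(A),np.hstack(b),rcond=None)[0];return x
E
python3 -c "
from h import *
for n in('scene','top'):
    c=cam(n,n+'0.png');print(n,c['fx'],c['fy'],c['cx'],c['cy']);print(c['view'].round(3).tolist())
s=ctrl.get_state();print(s,ctrl.hold_point_z)
print(R.from_quat(s['tcp_rot']).as_matrix().round(3))"
```

```text
pics
scene 566.5435617615492 566.5435617615492 318.3029055761525 242.32446047559193
[[-0.834, -0.552, 0.002, 0.371], [-0.429, 0.646, -0.631, 0.221], [0.347, -0.527, -0.775, 1.245], [0.0, 0.0, 0.0, 1.0]]
top 509.93538765675544 509.93538765675544 317.7949803411691 236.2332337602091
[[0.026, -0.999, 0.026, 0.003], [-0.994, -0.029, -0.101, 0.426], [0.102, -0.023, -0.995, 1.356], [0.0, 0.0, 0.0, 1.0]]
{'time': 0.1, 'qpos': array([-1.31003481e+00,  2.87144201e-01,  1.57804233e+00,  2.06534308e-05,
        1.27861848e+00, -1.50007316e-01]), 'dq': array([ 0.00048079, -0.00062409, -0.00128206,  0.00053771, -0.00132571,
        0.00192655]), 'joint_efforts': array([ 1.23830559e-03, -4.07291937e+01, -2.93698597e+01, -1.00813879e-04,
        3.40727769e-03,  4.85282087e-06]), 'eef_pos': array([ 0.26940722, -0.61824886,  0.2300344 ]), 'tcp_rot': array([ 8.36452968e-01, -5.48037598e-01, -8.17687902e-04, -7.45060877e-04]), 'contact_force': array([ 0.03005627,  0.32736046, -0.61537005]), 'wrist_torque': array([ 0.00443   , -0.04090805, -0.03278911]), 'opening': 1.002851675086478} 0.0187
[[ 0.399 -0.917 -0.001]
 [-0.917 -0.399  0.002]
 [-0.002 -0.    -1.   ]]
```

View pics/scene0.png

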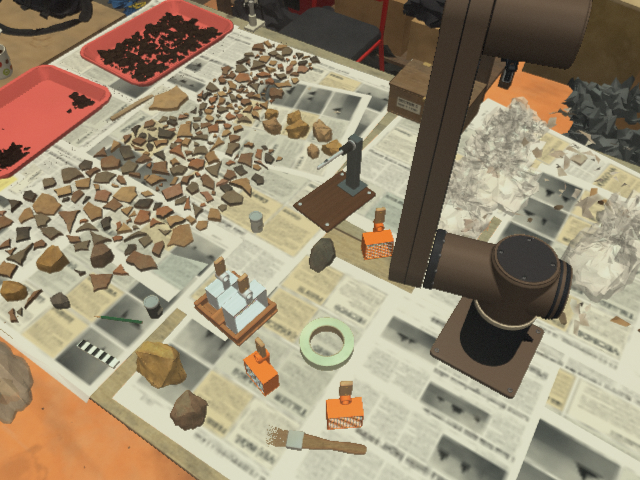

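View pics/top0.png

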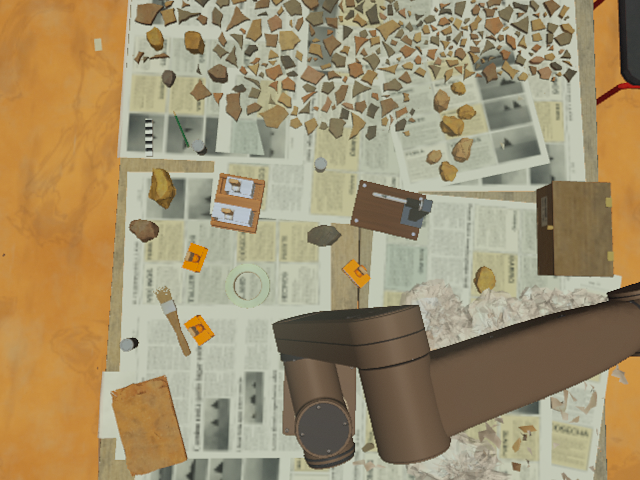

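Scene view: silver sieves in the rack at (236,305), the orange look-alikes at (378,240), (262,368), (345,405), the stand at (340,200), the stone at (322,253), the can at (257,221). In the top view the rack is at (238,202) and the stand at (392,208). One enlarged montage of rack and stand comes next.

```bash
python3 -c "
from h import *
s=load('scene')['frame'];t=load('top')['frame']
def cr(f,u,v,w,h): 
    a=cv2.resize(f[v:v+h,u:u+w],(400,300),interpolation=cv2.INTER_CUBIC)
    k=400/w
    for i in range(0,w,10): cv2.line(a,(int(i*k),0),(int(i*k),8 if (u+i)%50 else 18),(255,0,0),1)
    for i in range(0,h,10): cv2.line(a,(0,int(i*k)),(8 if (v+i)%50 else 18,int(i*k)),(255,0,0),1)
    return a
m=np.vstack([np.hstack([cr(s,180,250,100,75+0),cr(s,290,130,100,75)]),np.hstack([cr(t,200,165,80,60),cr(t,350,170,100,75)])])
m[300:,:400]=cr(t,200,165,80,60)
cv2.imwrite('pics/m1.png',m[:,:,::-1])"
```

```text
(no output)
```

View pics/m1.png

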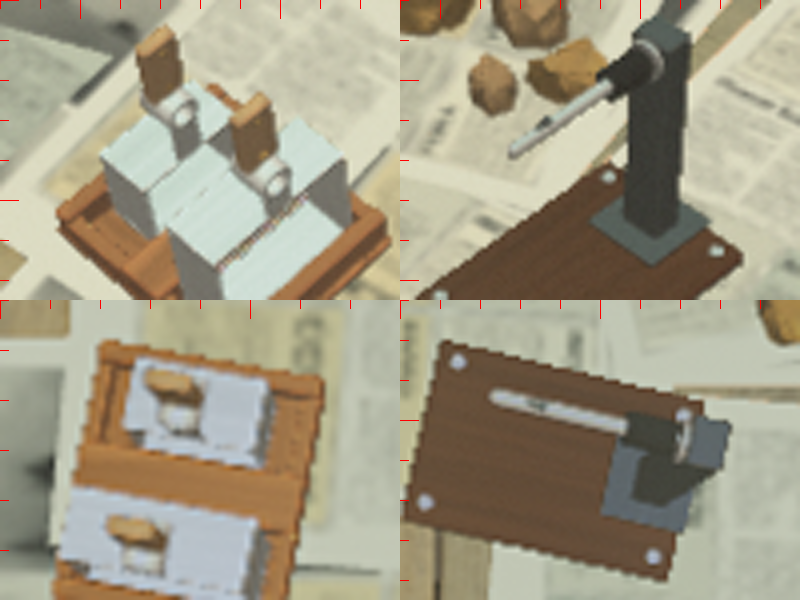

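```bash
python3 -c "
from h import *
s=load('scene');t=load('top')
S=lambda a,b:(180+a/4,250+b/4); T=lambda a,b:(200+a/5,165+(b-300)/5)
S2=lambda a,b:(290+(a-400)/4,130+b/4); T2=lambda a,b:(350+(a-400)/4,170+(b-300)/4)
np.set_printoptions(precision=4,suppress=True)
print('cams',[ray(c,0,0)[0] for c in(s,t)])
print('far tab',tri(s,S(160,33),t,T(170,377)),'near',tri(s,S(257,100),t,T(133,522)))
print('peg tip',tri(s,S2(513,155),t,T2(492,397)),'peg/buf',tri(s,S2(600,90),t,T2(626,425)))
for q in((445,342),(730,405),(407,522),(667,578)): print('foot',atz(t,*T2(*q),0.012))
for q in((612,163),(741,258)): print('footS',atz(s,*S2(*q),0.012))
for q in((100,343),(322,378)): print('rack',atz(t,*T(*q),0.02))
for q in((385,220),(60,210),): print('rackS',atz(s,*S(*q),0.02))
"
```

```text
cams [array([-0.0286,  0.7185,  1.1046]), array([0.286 , 0.0475, 1.3914])]
far tab [0.5427 0.2268 0.1603] near [0.468  0.2392 0.1722]
peg tip [ 0.5198 -0.114   0.1601] peg/buf [ 0.5075 -0.1968  0.156 ]
foot [ 0.5848 -0.1007  0.012 ]
foot [ 0.5469 -0.2984  0.012 ]
foot [ 0.4591 -0.0769  0.012 ]
foot [ 0.4258 -0.2555  0.012 ]
footS [ 0.5448 -0.2757  0.012 ]
footS [ 0.4248 -0.246   0.012 ]
rack [0.5899 0.2862 0.02  ]
rack [0.5743 0.1648 0.02  ]
rackS [0.4353 0.1863 0.02  ]
rackS [0.593  0.2829 0.02  ]
```

```bash
python3 -c "
from h import *
s=load('scene')['frame'];t=load('top')['frame']
a=cv2.resize(s[252:344,190:282],(400,400),interpolation=cv2.INTER_CUBIC)
b=cv2.resize(t[168:238,203:273],(400,400),interpolation=cv2.INTER_CUBIC)
cv2.imwrite('pics/m2.png',np.hstack([a,b])[:,:,::-1])"
```

```text
(no output)
```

View pics/m2.png

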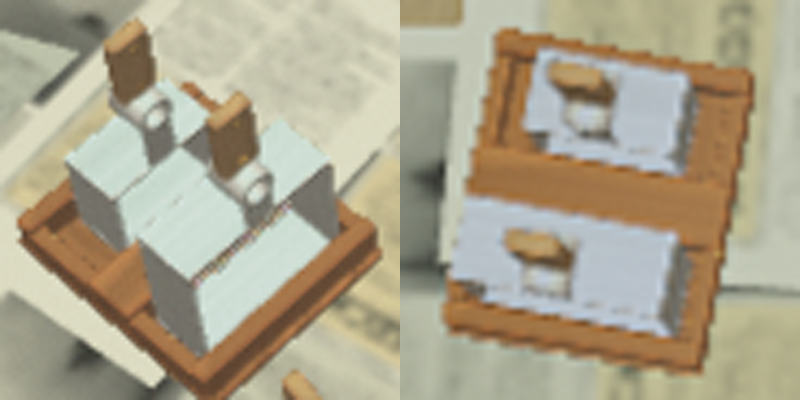

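Sieves in the rack: nearer one (scene ~(240,300), wider, higher) = large; farther one (~(222,280)) = small. Both are silver, so they are the parts meant rather than the orange look-alikes. Their open fronts face world −x, since the inside floor is visible. Now I fit the poses.

```bash
cat > fit.py <<'E'
from h import *
from scipy.optimize import least_squares
np.set_printoptions(precision=4,suppress=True)
s=load('scene');t=load('top')
def fit(obs,x0,fixz=None):
    # obs: (cam, local pt, pixel)
    def W(p,l):
        c,n=np.cos(p[3]),np.sin(p[3]);l=np.array(l)
        return np.array([p[0]+c*l[0]-n*l[1],p[1]+n*l[0]+c*l[1],(p[2] if fixz is None else fixz)+l[2]])
    f=lambda p:np.concatenate([proj(c,W(p,l))[0]-px for c,l,px in obs])
    r=least_squares(f,x0,loss='soft_l1',f_scale=1.)
    print(r.x,np.degrees(r.x[3]),'res px',f(r.x).reshape(-1,2).round(1).tolist());return r.x
if __name__=='__main__':
    S=lambda a,b:np.array((190+a/4.348,252+b/4.348)); T=lambda a,b:np.array((203+(a-400)/5.714,168+b/5.714))
    S2=lambda a,b:np.array((290+(a-400)/4,130+b/4)); T2=lambda a,b:np.array((350+(a-400)/4,170+(b-300)/4))
    B=lambda x,y,z:(x,y,z)
    L=[(s,(-12,48,-64),S(192,283)),(s,(26,48,-64),S(135,235)),(s,(-12,48,-148),S(207,355)),(s,(-12,-48,-64),S(332,165)),(s,(26,-48,-64),S(280,122)),
       (t,(26,48,-64),T(463,197)),(t,(26,-48,-64),T(683,232)),(t,(-12,-48,-64),T(668,330)),(t,(-12,48,-64),T(452,283)),(s,(0,0,16),S(233,98))]
    M=[(s,(26,35,-76),S(66,160)),(s,(-12,35,-76),S(120,200)),(s,(26,-35,-76),S(183,82)),(t,(26,35,-76),T(538,48)),(t,(26,-35,-76),T(690,75)),(t,(-12,-35,-76),T(682,172)),(t,(-12,35,-76),T(525,130)),(s,(0,0,16),S(128,23))]
    K=[(t,(-83,-65,12),T2(445,342)),(t,(-83,65,12),T2(407,522)),(t,(107,65,12),T2(667,578)),
       (s,(107,-65,12),S2(612,163)),(s,(107,65,12),S2(741,258)),(s,(-55,0,165),S2(511,156)),(t,(-55,0,165),T2(491,397)),(t,(30,0,165),T2(627,424)),(s,(30,0,165),S2(602,92))]
    # stand y: x~-Y world -> y = +X world
    K=[(c,(l[0],-l[1],l[2]),p) for c,l,p in K]
    mm=lambda O:[(c,np.array(l)/1000,p) for c,l,p in O]
    print('large');fit(mm(L),[.47,.23,.155,-.13]);print('small');fit(mm(M),[.54,.22,.145,-.13])
    print('stand');fit(mm(K),[.51,-.17,0,-1.75])
    for n,c,p in(('can s',s,(257,213)),('can t',t,(320,164)),('stone t',t,(323,235))): print(n,atz(c,*p,.05))
E
python3 fit.py
```

```text
large
[ 0.4679  0.2414  0.1496 -0.1587] -9.093447082500482 res px [[-0.0, -0.4], [1.0, 0.2], [0.8, 3.2], [0.7, -1.1], [0.6, -0.9], [0.8, -0.8], [-1.1, 0.0], [-1.4, -2.7], [-0.3, -1.5], [-0.3, 3.0]]
small
[ 0.5414  0.2277  0.1388 -0.1651] -9.460722135267394 res px [[1.0, -0.5], [-0.2, 0.1], [-2.2, -1.1], [0.6, 0.3], [0.1, 0.7], [-1.5, -2.4], [-0.1, -0.1], [0.9, 3.1]]
stand
[ 0.5112 -0.1691 -0.0121 -1.7664] -101.20697898571605 res px [[-0.6, -1.3], [-1.0, -1.1], [1.2, 0.2], [-0.9, -0.4], [1.9, -0.6], [0.2, 1.4], [0.2, -0.5], [-0.2, 0.4], [1.6, 0.5]]
can s [0.6238 0.0074 0.05  ]
can t [0.618  0.0152 0.05  ]
stone t [0.4267 0.0023 0.05  ]
```

```bash
sed -i "s/print('stand');fit(mm(K),\[.51,-.17,0,-1.75\])/print('stand');fit(mm(K),[.51,-.17,0,-1.75],0.);print('L');fit(mm(L),[.47,.23,.155,-.13],.155);print('M');fit(mm(M),[.54,.22,.143,-.13],.143)/" fit.py; python3 fit.py | tail -9
```

```text
stand
[ 0.5081 -0.1646  1.8308 -1.7666] -101.21723264453266 res px [[-1.7, -1.2], [-2.3, -0.6], [0.5, 0.8], [-0.7, -2.2], [2.5, -2.3], [0.3, -0.8], [-0.9, -0.2], [-1.1, 0.8], [1.9, -1.7]]
L
[ 0.4663  0.2423  0.155  -0.1542] -8.834216081784824 res px [[0.1, -1.0], [1.0, -0.4], [0.9, 2.6], [0.8, -2.0], [0.6, -1.8], [-0.0, -0.4], [-1.7, 0.2], [-2.0, -2.5], [-1.1, -1.1], [-0.2, 2.1]]
M
[ 0.54    0.2281  0.1452 -0.1661] -9.51459344390267 res px [[1.1, -1.2], [-0.1, -0.6], [-2.0, -1.8], [0.2, 0.4], [-0.2, 0.8], [-1.8, -2.1], [-0.5, 0.0], [1.1, 2.3]]
can s [0.6238 0.0074 0.05  ]
can t [0.618  0.0152 0.05  ]
stone t [0.4267 0.0023 0.05  ]
```

```bash
cat >> h.py <<'E'
def go(*wps):
    """wps: (x,y,z,yaw_deg of tool x), tool down -> shift mm/rotvec deg in tool axes from current"""
    s=ctrl.get_state();Q=R.from_quat(s['tcp_rot']).as_matrix();p=s['eef_pos']
    print('t',round(s['time'],2),'at',(p*1000).round(1),'yaw',np.degrees(np.arctan2(Q[1,0],Q[0,0])).round(2),'F',s['contact_force'].round(1),'M',s['wrist_torque'].round(2),'open',round(float(s['opening']),3))
    for w in wps:
        a=np.radians(w[3]);c,n=np.cos(a),np.sin(a);G=np.array([[c,n,0],[n,-c,0],[0,0,-1]])
        print('lin',(Q.T@(np.array(w[:3])-p)).round(4).tolist(),'rot',np.degrees(R.from_matrix(Q.T@G).as_rotvec()).round(1).tolist())
E
python3 -c "
from h import *
go((.4,-.4,.32,-30),(.5,-.1,.34,20),(.5,.1,.3,60),(.467,.242,.22,81))"
```

```text
t 0.1 at [ 269.4 -618.2  230. ] yaw -66.46 F [ 0.   0.3 -0.6] M [ 0.   -0.04 -0.03] open 1.003
lin [-0.1481, -0.2069, -0.0896] rot [-0.1, 0.1, -36.5]
lin [-0.3833, -0.4184, -0.109] rot [-0.1, 0.1, -86.5]
lin [-0.5666, -0.4982, -0.0686] rot [-0.1, 0.0, -126.5]
lin [-0.7098, -0.5247, 0.0118] rot [-0.2, 0.0, -147.5]
```

Emit:
step_arm:
  gripper: [-0.2, -0.2, -0.2, -0.2, -0.2, -0.2, -0.2, -0.2, -0.2, -0.2, -0.2, -0.2, -0.2, -0.2, -0.2, -0.2, -0.2, -0.2, -0.2, -0.2]
  linear:
    - [-0.148, -0.207, -0.09]
    - [-0.148, -0.207, -0.09]
    - [-0.148, -0.207, -0.09]
    - [-0.148, -0.207, -0.09]
    - [-0.148, -0.207, -0.09]
    - [-0.383, -0.418, -0.11]
    - [-0.383, -0.418, -0.11]
    - [-0.383, -0.418, -0.11]
    - [-0.383, -0.418, -0.11]
    - [-0.383, -0.418, -0.11]
    - [-0.567, -0.498, -0.07]
    - [-0.567, -0.498, -0.07]
    - [-0.567, -0.498, -0.07]
    - [-0.567, -0.498, -0.07]
    - [-0.71, -0.525, 0.012]
    - [-0.71, -0.525, 0.012]
    - [-0.71, -0.525, 0.012]
    - [-0.71, -0.525, 0.012]
    - [-0.71, -0.525, 0.012]
    - [-0.71, -0.525, 0.012]
  delta_rot:
    - [0, 0, -10]
    - [0, 0, -20]
    - [0, 0, -30]
    - [0, 0, -36.5]
    - [0, 0, -40]
    - [0, 0, -50]
    - [0, 0, -60]
    - [0, 0, -70]
    - [0, 0, -80]
    - [0, 0, -86.5]
    - [0, 0, -96]
    - [0, 0, -106]
    - [0, 0, -116]
    - [0, 0, -126]
    - [0, 0, -136]
    - [0, 0, -147.5]
    - [0, 0, -147.5]
    - [0, 0, -147.5]
    - [0, 0, -147.5]
    - [0, 0, -147.5]

```text
time: 2.6
eef_pos: [0.4685, 0.2407, 0.2203]
tcp_rot: [0.761, 0.649, 0.001, 0.001]
contact_force: [0.9, -0.2, 0.2]
opening: 0.597
```

```bash
python3 -c "
from h import *
o=[]
st=ctrl.get_state();p=st['eef_pos']
for n,u,v,w in(('scene',185,215,110),('top',190,160,110)):
    c=cam(n);f=c['frame'].copy()
    k=400/w;a=cv2.resize(f[v:v+w,u:u+w],(400,400),interpolation=cv2.INTER_CUBIC)
    pts=[p]+[np.array([p[0],p[1],z]) for z in (.171,.131)]
    for q in proj(c,np.array(pts)): cv2.circle(a,tuple(((q-[u,v])*k).astype(int)),2,(255,0,0),-1)
    o.append(a)
cv2.imwrite('pics/m3.png',np.hstack(o)[:,:,::-1])"
```

```text
(no output)
```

View pics/m3.png

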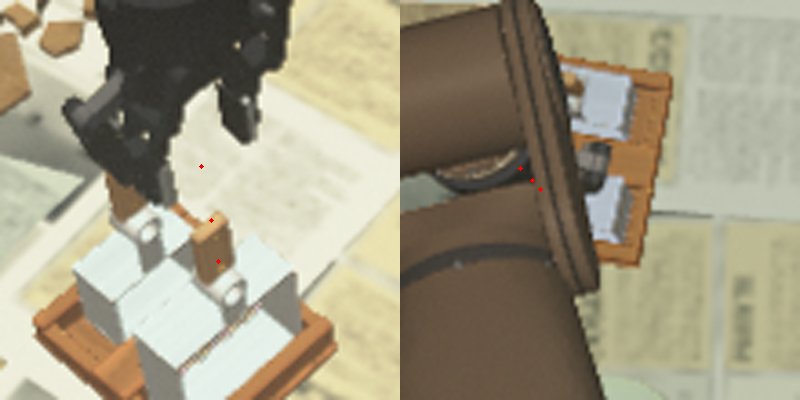

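Left crop: the tab top at (211,224) coincides with the projected grasp line (211,220), so I descend and grip.

Emit:
step_arm:
  gripper: [-0.2, -0.2, -0.2, -0.2, 1, 1, 1, 1, 1, 1]
  linear:
    - [0, 0, 0.03]
    - [0, 0, 0.06]
    - [0, 0, 0.089]
    - [0, 0, 0.089]
    - [0, 0, 0.089]
    - [0, 0, 0.089]
    - [0, 0, 0.089]
    - [0, 0, 0.089]
    - [0, 0, 0.089]
    - [0, 0, 0.089]
  delta_rot:
    - [0, 0, 0]
    - [0, 0, 0]
    - [0, 0, 0]
    - [0, 0, 0]
    - [0, 0, 0]
    - [0, 0, 0]
    - [0, 0, 0]
    - [0, 0, 0]
    - [0, 0, 0]
    - [0, 0, 0]
  grip_force: 60

```text
time: 3.95
eef_pos: [0.4688, 0.2423, 0.1324]
tcp_rot: [0.76, 0.65, 0.002, 0.001]
contact_force: [0.8, 0.8, 6.7]
opening: 0.27
```

```bash
python3 -c "
from h import *
go((.469,.242,.30,81),(.49,.10,.30,35),(.532,-.045,.26,-11.2))"
```

```text
t 3.95 at [468.8 242.3 132.4] yaw 81.04 F [0.8 0.8 6.7] M [-0.05  0.01 -0.04] open 0.27
lin [0.0, 0.0009, -0.1676] rot [0.2, -0.1, 0.0]
lin [-0.137, 0.0437, -0.1677] rot [0.2, -0.2, 46.0]
lin [-0.2737, 0.1076, -0.1277] rot [0.1, -0.2, 92.2]
```

Emit:
step_arm:
  gripper: [1, 1, 1, 1, 1, 1, 1, 1, 1, 1, 1, 1, 1, 1, 1, 1]
  linear:
    - [0, 0, -0.03]
    - [0, 0, -0.08]
    - [0, 0, -0.13]
    - [0, 0, -0.168]
    - [-0.03, 0.01, -0.168]
    - [-0.065, 0.02, -0.168]
    - [-0.1, 0.03, -0.168]
    - [-0.137, 0.044, -0.168]
    - [-0.17, 0.06, -0.158]
    - [-0.2, 0.075, -0.148]
    - [-0.23, 0.09, -0.138]
    - [-0.26, 0.1, -0.128]
    - [-0.274, 0.108, -0.128]
    - [-0.274, 0.108, -0.128]
    - [-0.274, 0.108, -0.128]
    - [-0.274, 0.108, -0.128]
  delta_rot:
    - [0, 0, 0]
    - [0, 0, 0]
    - [0, 0, 0]
    - [0, 0, 0]
    - [0, 0, 10]
    - [0, 0, 20]
    - [0, 0, 30]
    - [0, 0, 40]
    - [0, 0, 50]
    - [0, 0, 60]
    - [0, 0, 70]
    - [0, 0, 80]
    - [0, 0, 90]
    - [0, 0, 92.2]
    - [0, 0, 92.2]
    - [0, 0, 92.2]

```text
time: 5.95
eef_pos: [0.5309, -0.0454, 0.2577]
tcp_rot: [0.995, -0.097, -0.001, -0.0]
contact_force: [-1.0, 0.2, -2.0]
opening: 0.273
```

```bash
python3 -c "
from h import *
go((.5264,-.0718,.1824,-11.2))"
```

```text
t 5.95 at [530.9 -45.4 257.7] yaw -11.11 F [-1.   0.2 -2. ] M [-0.    0.02 -0.01] open 0.273
lin [0.0007, 0.0268, 0.0753] rot [-0.0, 0.1, 0.1]
```

Emit:
step_arm:
  gripper: [1, 1, 1, 1, 1]
  linear:
    - [0, 0.01, 0.03]
    - [0.001, 0.02, 0.055]
    - [0.001, 0.027, 0.075]
    - [0.001, 0.027, 0.075]
    - [0.001, 0.027, 0.075]
  delta_rot:
    - [0, 0, 0]
    - [0, 0, 0]
    - [0, 0, 0]
    - [0, 0, 0]
    - [0, 0, 0]

```text
time: 6.58
eef_pos: [0.5276, -0.0722, 0.1843]
tcp_rot: [0.995, -0.097, 0.001, 0.0]
contact_force: [1.4, 0.5, -1.4]
opening: 0.272
```

```bash
cat > look.py <<'E'
import sys
from h import *
go()
u,v,w=eval(sys.argv[2])
c=cam('scene');f=c['frame'];k=10 if w<=60 else 600/w
a=cv2.resize(f[v:v+w,u:u+w],None,fx=k,fy=k,interpolation=cv2.INTER_CUBIC)
h=a.shape[0]
for i in range(0,w,5): cv2.line(a,(int(i*k),0),(int(i*k),6 if (u+i)%10 else 14),(255,0,0),1);cv2.line(a,(0,int(i*k)),(6 if (v+i)%10 else 14,int(i*k)),(255,0,0),1)
cv2.imwrite('pics/'+sys.argv[1],a[:,:,::-1]); print('k',k)
s=load('scene');th=np.radians(-101.2)
def stand(x,y,z): return np.array([.5081+np.cos(th)*x-np.sin(th)*y,-.1646+np.sin(th)*x+np.cos(th)*y,z])
print('tip',proj(s,stand(-.055,0,.165)),'eye pred',proj(s,ctrl.get_state()['eef_pos']+[0,0,-.0174]))
E
python3 look.py l1.png "(280,135,75)"
```

```text
t 6.58 at [527.6 -72.2 184.3] yaw -11.13 F [ 1.4  0.5 -1.4] M [ 0.02 -0.04 -0.  ] open 0.272
k 8.0
tip [[318.04319055 168.2600503 ]] eye pred [[305.83833419 175.45146738]]
```

View pics/l1.png

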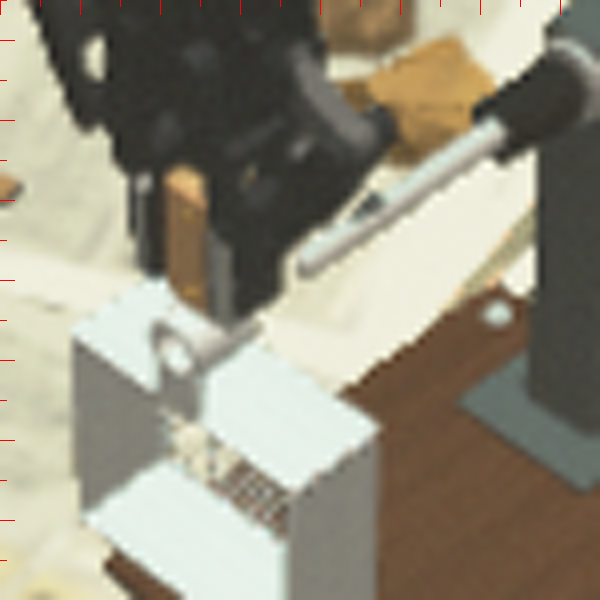

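The large sieve's open front faces outward. The eye-front centre at crop (178,352) lies on the line of the peg axis (tip at (305,264)) to within about 0.5 px. Small corrections, then a slow insertion.

Emit:
step_arm:
  gripper: [1, 1, 1, 1, 1, 1, 1, 1]
  linear:
    - [-0.001, 0.005, -0.002]
    - [-0.001, 0.012, -0.002]
    - [-0.001, 0.02, -0.002]
    - [-0.001, 0.024, -0.002]
    - [-0.001, 0.026, -0.002]
    - [-0.001, 0.028, -0.002]
    - [-0.001, 0.03, -0.002]
    - [-0.001, 0.03, -0.002]
  delta_rot:
    - [0, 0, 0]
    - [0, 0, 0]
    - [0, 0, 0]
    - [0, 0, 0]
    - [0, 0, 0]
    - [0, 0, 0]
    - [0, 0, 0]
    - [0, 0, 0]

```text
time: 7.62
eef_pos: [0.5208, -0.1012, 0.1846]
tcp_rot: [0.995, -0.097, 0.001, -0.0]
contact_force: [4.6, 1.3, -8.6]
opening: 0.273
```

```bash
cat >> h.py <<'E'
th=np.radians(-101.2);SX=np.array([np.cos(th),np.sin(th),0]);SY=np.array([-np.sin(th),np.cos(th),0]);O=np.array([.5081,-.1646,0])
def st():
    s=ctrl.get_state();p=s['eef_pos']-O;F=s['contact_force']
    print('t',round(s['time'],2),'stand xyz mm',(np.array([p@SX,p@SY,p[2]])*1000).round(1),'F stand',np.array([F@SX,F@SY,F[2]]).round(1),'M',(np.array([s['wrist_torque']@SX,s['wrist_torque']@SY,s['wrist_torque'][2]])).round(2),'open',round(float(s['opening']),3))
E
python3 -c "
from h import *
st();go()"
```

```text
t 7.62 stand xyz mm [-6.470e+01  1.000e-01  1.846e+02] F stand [-2.2  4.3 -8.6] M [0.89 0.49 0.09] open 0.273
t 7.62 at [ 520.8 -101.2  184.6] yaw -11.16 F [ 4.6  1.3 -8.6] M [ 0.31 -0.97  0.09] open 0.273
```

Emit:
step_arm:
  gripper: [1, 1, 1, 1]
  linear:
    - [0.0005, 0, 0.001]
    - [0.001, 0, 0.002]
    - [0.001, 0.001, 0.002]
    - [0.001, 0.001, 0.002]
  delta_rot:
    - [0, 0, 0]
    - [0, 0, 0]
    - [0, 0, 0]
    - [0, 0, 0]

```text
time: 8.12
eef_pos: [0.5211, -0.1031, 0.1834]
tcp_rot: [0.995, -0.097, 0.0, 0.0]
contact_force: [3.6, 0.0, -4.2]
opening: 0.272
```

```bash
python3 -c "
from h import *
st()"
```

```text
t 8.12 stand xyz mm [-62.9   0.8 183.4] F stand [-0.7  3.6 -4.2] M [0.45 0.26 0.07] open 0.272
```

Emit:
step_arm:
  gripper: [1, 1, 1, 1, 1, 1]
  linear:
    - [0.001, 0.001, 0.001]
    - [0.0015, 0.003, 0.001]
    - [0.0015, 0.006, 0.0013]
    - [0.0015, 0.009, 0.0013]
    - [0.0015, 0.011, 0.0013]
    - [0.0015, 0.011, 0.0013]
  delta_rot:
    - [0, 0, 0]
    - [0, 0, 0]
    - [0, 0, 0]
    - [0, 0, 0]
    - [0, 0, 0]
    - [0, 0, 0]

```text
time: 8.88
eef_pos: [0.5204, -0.1141, 0.1821]
tcp_rot: [0.995, -0.097, -0.0, 0.0]
contact_force: [-0.3, 0.2, -1.9]
opening: 0.27
```

```bash
python3 -c "
from h import *
st()"
```

```text
t 8.88 stand xyz mm [-52.    2.3 182.1] F stand [-0.1 -0.3 -1.9] M [-0.01  0.01 -0.  ] open 0.27
```

Free (only the weight shows). Advancing over the catch.

Emit:
step_arm:
  gripper: [1, 1, 1, 1, 1, 1, 1]
  linear:
    - [0, 0.004, 0]
    - [0, 0.008, 0]
    - [0, 0.012, 0]
    - [0, 0.016, 0]
    - [0, 0.02, 0]
    - [0, 0.024, 0]
    - [0, 0.024, 0]
  delta_rot:
    - [0, 0, 0]
    - [0, 0, 0]
    - [0, 0, 0]
    - [0, 0, 0]
    - [0, 0, 0]
    - [0, 0, 0]
    - [0, 0, 0]

```text
time: 9.75
eef_pos: [0.5158, -0.1381, 0.1822]
tcp_rot: [0.995, -0.097, 0.0, 0.0]
contact_force: [0.0, -0.0, -1.4]
opening: 0.274
```

```bash
python3 -c "
from h import *
st()"
```

```text
t 9.75 stand xyz mm [-27.5   2.4 182.2] F stand [-0.   0.  -1.4] M [ 0.03 -0.11  0.02] open 0.274
```

Emit:
step_arm:
  gripper: [1, 1, 1, 1, 1, 1, 1, 1]
  linear:
    - [0, 0.006, 0]
    - [0, 0.012, 0]
    - [0, 0.018, 0]
    - [0, 0.024, 0]
    - [0, 0.03, 0]
    - [0, 0.036, 0]
    - [0, 0.039, 0]
    - [0, 0.039, 0]
  delta_rot:
    - [0, 0, 0]
    - [0, 0, 0]
    - [0, 0, 0]
    - [0, 0, 0]
    - [0, 0, 0]
    - [0, 0, 0]
    - [0, 0, 0]
    - [0, 0, 0]

```text
time: 10.75
eef_pos: [0.5082, -0.1759, 0.182]
tcp_rot: [0.995, -0.097, -0.0, -0.0]
contact_force: [-0.0, 0.3, -2.0]
opening: 0.273
```

```bash
python3 -c "
from h import *
st()"; python3 look.py l2.png "(280,115,75)"
```

```text
t 10.75 stand xyz mm [ 11.1   2.3 182. ] F stand [-0.3 -0.1 -2. ] M [-0.04 -0.    0.02] open 0.273
t 10.75 at [ 508.2 -175.9  182. ] yaw -11.19 F [-0.   0.3 -2. ] M [0.01 0.04 0.02] open 0.273
k 8.0
tip [[318.04319055 168.2600503 ]] eye pred [[336.31534446 154.69553696]]
```

View pics/l2.png

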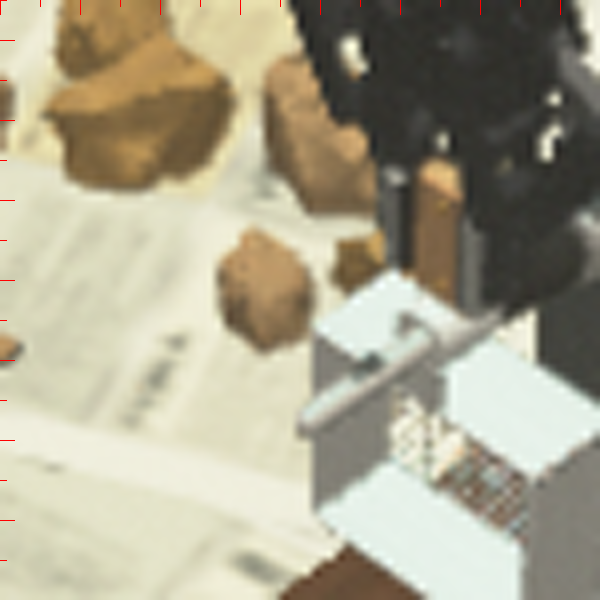

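The large eye is past the catch: the dark catch at (370,360) is clear in front of the eye front at (405,345). Lowering onto the peg and releasing.

Emit:
step_arm:
  gripper: [1, 1, 0.0, 0.0, 0.0, 0.0, 0.0, 0.0, 0.0]
  linear:
    - [0, 0, 0.001]
    - [0, 0, 0.002]
    - [0, 0, 0.002]
    - [0, 0, 0.002]
    - [0, 0, 0.002]
    - [0, 0, -0.02]
    - [0, 0, -0.06]
    - [0, 0, -0.1]
    - [0, 0, -0.12]
  delta_rot:
    - [0, 0, 0]
    - [0, 0, 0]
    - [0, 0, 0]
    - [0, 0, 0]
    - [0, 0, 0]
    - [0, 0, 0]
    - [0, 0, 0]
    - [0, 0, 0]
    - [0, 0, 0]

```text
time: 11.92
eef_pos: [0.509, -0.1761, 0.305]
tcp_rot: [0.995, -0.097, 0.002, 0.001]
contact_force: [0.2, -0.1, 0.7]
opening: 0.497
```

```bash
python3 -c "
from h import *
go((.51,-.05,.28,30),(.54,.1,.25,60),(.54,.228,.22,80.5))"
```

```text
t 11.93 at [ 509.  -176.1  305. ] yaw -11.16 F [ 0.2 -0.1  0.7] M [-0.02  0.01 -0.01] open 0.497
lin [-0.0236, -0.124, 0.0248] rot [0.2, -0.2, -41.2]
lin [-0.0233, -0.277, 0.0546] rot [0.2, -0.2, -71.2]
lin [-0.0482, -0.4026, 0.0843] rot [0.3, -0.1, -91.7]
```

Emit:
step_arm:
  gripper: [-0.2, -0.2, -0.2, -0.2, -0.2, -0.2, -0.2, -0.2, -0.2, -0.2, -0.2, -0.2]
  linear:
    - [-0.01, -0.04, 0.01]
    - [-0.02, -0.09, 0.02]
    - [-0.024, -0.124, 0.025]
    - [-0.024, -0.17, 0.035]
    - [-0.024, -0.22, 0.045]
    - [-0.024, -0.277, 0.055]
    - [-0.035, -0.33, 0.07]
    - [-0.048, -0.38, 0.08]
    - [-0.048, -0.403, 0.084]
    - [-0.048, -0.403, 0.084]
    - [-0.048, -0.403, 0.084]
    - [-0.048, -0.403, 0.084]
  delta_rot:
    - [0, 0, -10]
    - [0, 0, -20]
    - [0, 0, -30]
    - [0, 0, -40]
    - [0, 0, -50]
    - [0, 0, -60]
    - [0, 0, -70]
    - [0, 0, -80]
    - [0, 0, -90]
    - [0, 0, -91.7]
    - [0, 0, -91.7]
    - [0, 0, -91.7]

```text
time: 13.42
eef_pos: [0.5394, 0.2279, 0.2182]
tcp_rot: [0.764, 0.645, 0.0, 0.0]
contact_force: [0.8, 0.1, -0.0]
opening: 0.601
```

```bash
python3 -c "
from h import *
go((.540,.228,.1164,80.5))
p=ctrl.get_state()['eef_pos']
c=cam('scene');u,v,w=185,200,110;k=400/w
def crop(c,u,v,w):
    return cv2.resize(c['frame'][v:v+w,u:u+w],(400,400),interpolation=cv2.INTER_CUBIC)
a=crop(c,u,v,w)
for q in proj(c,np.array([[p[0],p[1],z] for z in (.161,.1164)])): cv2.circle(a,tuple(((q-[u,v])*k).astype(int)),2,(255,0,0),-1)
cv2.imwrite('pics/m4.png',np.hstack([a,crop(c,290,120,90)])[:,:,::-1])"
```

```text
t 13.43 at [539.4 227.9 218.2] yaw 80.39 F [ 0.8  0.1 -0. ] M [ 0.06 -0.03  0.04] open 0.601
lin [0.0002, 0.0006, 0.1018] rot [0.0, 0.0, -0.1]
```

View pics/m4.png

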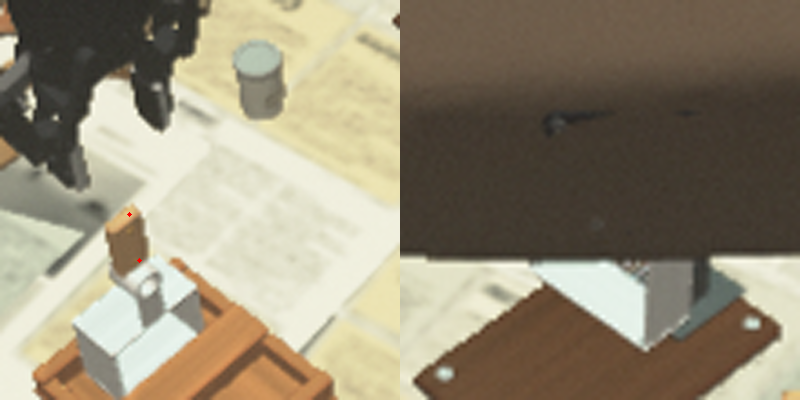

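The projected grasp point (129,214) sits on the small sieve's tab top, and the large sieve is still on the stand. Descending to grip.

Emit:
step_arm:
  gripper: [-0.2, -0.2, -0.2, -0.2, -0.2, 1, 1, 1, 1, 1, 1]
  linear:
    - [0, 0, 0.03]
    - [0, 0, 0.06]
    - [0, 0, 0.09]
    - [0, 0, 0.1]
    - [0, 0, 0.102]
    - [0, 0, 0.102]
    - [0, 0, 0.102]
    - [0, 0, 0.102]
    - [0, 0, 0.102]
    - [0, 0, 0.102]
    - [0, 0, 0.102]
  delta_rot:
    - [0, 0, 0]
    - [0, 0, 0]
    - [0, 0, 0]
    - [0, 0, 0]
    - [0, 0, 0]
    - [0, 0, 0]
    - [0, 0, 0]
    - [0, 0, 0]
    - [0, 0, 0]
    - [0, 0, 0]
    - [0, 0, 0]
  grip_force: 110

```text
time: 14.85
eef_pos: [0.5404, 0.2294, 0.1178]
tcp_rot: [0.763, 0.646, 0.002, 0.001]
contact_force: [-0.2, 0.8, 6.3]
opening: 0.266
```

```bash
python3 -c "
from h import *
# target: stand x -100, lateral 2.3
P=O+SX*-.100+SY*.0023
go((.54,.228,.28,80.5),(.54,.10,.28,35),(P[0],P[1],.24,-11.2),(P[0],P[1],.180,-11.2))"
```

```text
t 14.85 at [540.4 229.4 117.8] yaw 80.54 F [-0.2  0.8  6.3] M [ 0.16 -0.08 -0.01] open 0.266
lin [-0.0012, 0.0003, -0.1622] rot [0.2, -0.1, 0.0]
lin [-0.1275, 0.0214, -0.1623] rot [0.1, -0.1, 45.5]
lin [-0.2939, 0.0386, -0.1225] rot [0.1, -0.2, 91.7]
lin [-0.294, 0.0384, -0.0625] rot [0.1, -0.2, 91.7]
```

Emit:
step_arm:
  gripper: [1, 1, 1, 1, 1, 1, 1, 1, 1, 1, 1, 1, 1, 1, 1, 1, 1, 1]
  linear:
    - [0, 0, -0.03]
    - [0, 0, -0.08]
    - [0, 0, -0.13]
    - [0, 0, -0.162]
    - [-0.03, 0.006, -0.162]
    - [-0.065, 0.011, -0.162]
    - [-0.1, 0.016, -0.162]
    - [-0.128, 0.021, -0.162]
    - [-0.17, 0.026, -0.155]
    - [-0.21, 0.03, -0.145]
    - [-0.25, 0.034, -0.135]
    - [-0.28, 0.037, -0.125]
    - [-0.294, 0.0385, -0.122]
    - [-0.294, 0.0385, -0.122]
    - [-0.294, 0.0385, -0.09]
    - [-0.294, 0.0385, -0.0625]
    - [-0.294, 0.0385, -0.0625]
    - [-0.294, 0.0385, -0.0625]
  delta_rot:
    - [0, 0, 0]
    - [0, 0, 0]
    - [0, 0, 0]
    - [0, 0, 0]
    - [0, 0, 10]
    - [0, 0, 20]
    - [0, 0, 30]
    - [0, 0, 40]
    - [0, 0, 50]
    - [0, 0, 60]
    - [0, 0, 70]
    - [0, 0, 80]
    - [0, 0, 90]
    - [0, 0, 91.7]
    - [0, 0, 91.7]
    - [0, 0, 91.7]
    - [0, 0, 91.7]
    - [0, 0, 91.7]

```text
time: 17.1
eef_pos: [0.5294, -0.067, 0.1796]
tcp_rot: [0.995, -0.096, 0.001, 0.0]
contact_force: [0.0, 0.3, -0.3]
opening: 0.263
```

```bash
python3 -c "
from h import *
st()"; python3 look.py l3.png "(275,125,80)"
```

```text
t 17.1 stand xyz mm [-99.9   2.  179.6] F stand [-0.3 -0.  -0.3] M [ 0.04  0.04 -0.02] open 0.263
t 17.1 at [529.4 -67.  179.6] yaw -11.07 F [ 0.   0.3 -0.3] M [ 0.03 -0.05 -0.02] open 0.263
k 7.5
tip [[318.04319055 168.2600503 ]] eye pred [[304.01739864 177.76044789]]
```

View pics/l3.png

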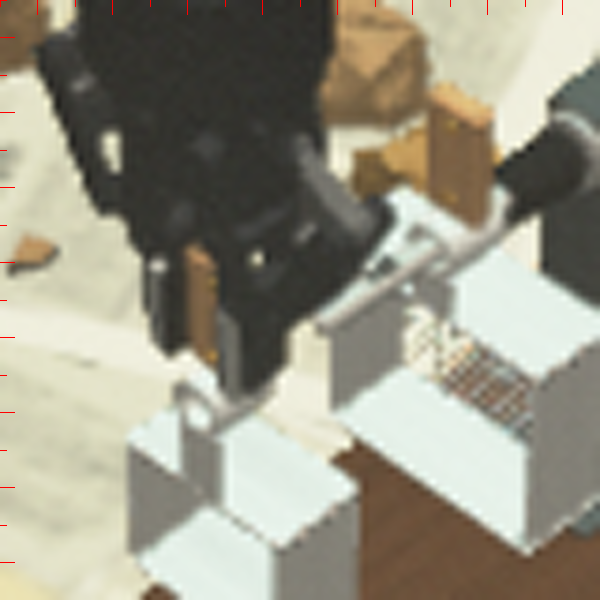

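Small eye front (197,410) lies on the peg line (tip (325,322)), and the large sieve hangs upright behind the catch. Inserting.

Emit:
step_arm:
  gripper: [1, 1, 1, 1, 1, 1, 1, 1, 1, 1]
  linear:
    - [0, 0.008, 0]
    - [0, 0.018, 0]
    - [0, 0.026, 0]
    - [0, 0.03, 0]
    - [0, 0.033, 0]
    - [0, 0.036, 0]
    - [0, 0.04, 0]
    - [0, 0.044, 0]
    - [0, 0.047, 0]
    - [0, 0.047, 0]
  delta_rot:
    - [0, 0, 0]
    - [0, 0, 0]
    - [0, 0, 0]
    - [0, 0, 0]
    - [0, 0, 0]
    - [0, 0, 0]
    - [0, 0, 0]
    - [0, 0, 0]
    - [0, 0, 0]
    - [0, 0, 0]

```text
time: 18.4
eef_pos: [0.5197, -0.1137, 0.1786]
tcp_rot: [0.995, -0.097, 0.0, -0.0]
contact_force: [-0.1, -0.2, -2.3]
opening: 0.264
```

```bash
python3 -c "
from h import *
st()"
```

```text
t 18.4 stand xyz mm [-52.2   1.5 178.6] F stand [ 0.2 -0.1 -2.3] M [0.01 0.03 0.06] open 0.264
```

Emit:
step_arm:
  gripper: [1, 1, 1, 1, 1, 1, 1, 1, 1, 1]
  linear:
    - [0, 0.004, 0]
    - [0, 0.008, 0]
    - [0, 0.012, 0]
    - [0, 0.016, 0]
    - [0, 0.02, 0]
    - [0, 0.024, 0]
    - [0, 0.028, 0]
    - [0, 0.032, 0]
    - [0, 0.034, 0]
    - [0, 0.034, 0]
  delta_rot:
    - [0, 0, 0]
    - [0, 0, 0]
    - [0, 0, 0]
    - [0, 0, 0]
    - [0, 0, 0]
    - [0, 0, 0]
    - [0, 0, 0]
    - [0, 0, 0]
    - [0, 0, 0]
    - [0, 0, 0]

```text
time: 19.65
eef_pos: [0.5131, -0.1468, 0.1785]
tcp_rot: [0.995, -0.097, 0.0, -0.0]
contact_force: [1.0, 1.1, -1.2]
opening: 0.262
```

```bash
python3 -c "
from h import *
st()"
```

```text
t 19.65 stand xyz mm [-18.4   1.5 178.5] F stand [-1.2  0.8 -1.2] M [ 0.07  0.31 -0.02] open 0.262
```

Emit:
step_arm:
  gripper: [1, 1, 1, 1, 1, 1]
  linear:
    - [0, 0.001, 0]
    - [0, 0.002, 0]
    - [0, 0.003, 0]
    - [0, 0.004, 0]
    - [0, 0.005, 0]
    - [0, 0.005, 0]
  delta_rot:
    - [0, 0, 0]
    - [0, 0, 0]
    - [0, 0, 0]
    - [0, 0, 0]
    - [0, 0, 0]
    - [0, 0, 0]

```text
time: 20.4
eef_pos: [0.5121, -0.152, 0.1785]
tcp_rot: [0.995, -0.097, -0.0, 0.0]
contact_force: [1.4, 1.8, -0.2]
opening: 0.263
```

```bash
python3 -c "
from h import *
st()"
```

```text
t 20.4 stand xyz mm [-13.2   1.5 178.5] F stand [-2.   1.  -0.2] M [0.12 0.29 0.01] open 0.263
```

Emit:
step_arm:
  gripper: [1, 1, 1, 1, 1]
  linear:
    - [0, 0.001, 0]
    - [0, 0.002, 0]
    - [0, 0.003, 0]
    - [0, 0.003, 0]
    - [0, 0.003, 0]
  delta_rot:
    - [0, 0, 0]
    - [0, 0, 0]
    - [0, 0, 0]
    - [0, 0, 0]
    - [0, 0, 0]

```text
time: 21.02
eef_pos: [0.5119, -0.1535, 0.1786]
tcp_rot: [0.995, -0.097, 0.0, -0.001]
contact_force: [2.8, 5.6, -0.2]
opening: 0.263
```

```bash
python3 -c "
from h import *
st()"
```

```text
t 21.02 stand xyz mm [-11.6   1.5 178.6] F stand [-6.   1.7 -0.2] M [ 0.09  1.17 -0.02] open 0.263
```

Emit:
step_arm:
  gripper: [1, 1, 1, 1]
  linear:
    - [0, 0.0005, 0]
    - [0, 0.001, 0]
    - [0, 0.0015, 0]
    - [0, 0.0015, 0]
  delta_rot:
    - [0, 0, 0]
    - [0, 0, 0]
    - [0, 0, 0]
    - [0, 0, 0]

```text
time: 21.52
eef_pos: [0.5117, -0.1542, 0.1785]
tcp_rot: [0.995, -0.098, 0.0, -0.002]
contact_force: [1.5, 7.9, 0.5]
opening: 0.262
```

```bash
python3 -c "
from h import *
st()"
```

```text
t 21.52 stand xyz mm [-10.9   1.6 178.5] F stand [-8.  -0.   0.5] M [ 0.15  1.49 -0.04] open 0.262
```

Emit:
step_arm:
  gripper: [1, 1, 1, 1, 1, 1]
  linear:
    - [0, 0.0005, 0]
    - [0, 0.001, 0]
    - [0, 0.0015, 0]
    - [0, 0.002, 0]
    - [0, 0.002, 0]
    - [0, 0.002, 0]
  delta_rot:
    - [0, 0, 0]
    - [0, 0, 0]
    - [0, 0, 0]
    - [0, 0, 0]
    - [0, 0, 0]
    - [0, 0, 0]

```text
time: 22.28
eef_pos: [0.5117, -0.155, 0.1786]
tcp_rot: [0.995, -0.098, 0.001, -0.004]
contact_force: [4.2, 10.2, 1.2]
opening: 0.267
```

```bash
python3 -c "
from h import *
st()"; python3 look.py l4.png "(290,120,70)"
```

```text
t 22.27 stand xyz mm [-10.1   1.6 178.6] F stand [-10.8   2.1   1.2] M [ 0.25  2.12 -0.04] open 0.267
t 22.27 at [ 511.7 -155.   178.6] yaw -11.21 F [ 4.2 10.2  1.2] M [ 2.03 -0.66 -0.04] open 0.267
k 8.571428571428571
tip [[318.04319055 168.2600503 ]] eye pred [[330.52489617 160.0101165 ]]
```

View pics/l4.png

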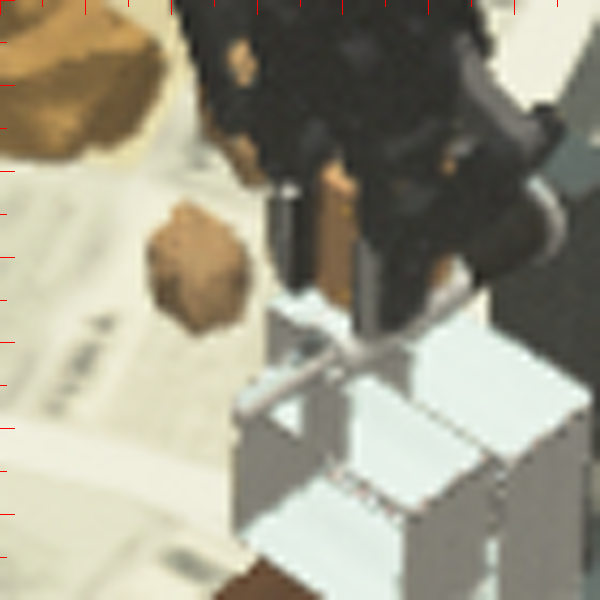

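Small is nested in the large one. The catch (dark, (305,345)) is just at the eye front (335,360), so I press a little more.

Emit:
step_arm:
  gripper: [1, 1, 1, 1, 1, 1]
  linear:
    - [0, 0.0005, 0]
    - [0, 0.001, 0]
    - [0, 0.0015, 0]
    - [0, 0.002, 0]
    - [0, 0.002, 0]
    - [0, 0.002, 0]
  delta_rot:
    - [0, 0, 0]
    - [0, 0, 0]
    - [0, 0, 0]
    - [0, 0, 0]
    - [0, 0, 0]
    - [0, 0, 0]

```text
time: 23.08
eef_pos: [0.5115, -0.1558, 0.1787]
tcp_rot: [0.995, -0.098, 0.001, -0.005]
contact_force: [4.5, 13.1, 2.1]
opening: 0.263
```

```bash
python3 -c "
from h import *
st();go()
c=cam('scene');print(c['frame'][155:166,322:334].sum(2)//3)"
```

```text
t 23.07 stand xyz mm [ -9.3   1.7 178.7] F stand [-13.8   1.9   2.1] M [ 0.28  2.63 -0.08] open 0.263
t 23.07 at [ 511.5 -155.8  178.7] yaw -11.23 F [ 4.5 13.1  2.1] M [ 2.52 -0.78 -0.08] open 0.263
[[227 229 232 232 234 226 165 154 110  80 104  97]
 [138 199 228 230 229 228 237 229 173  85 105  98]
 [126 122 155 206 208 226 233 237 226 106 104 100]
 [128 124 124 126 127 144 202 230 223 131 108  99]
 [128 127 121 116 108 127 160 200 224 209 136 114]
 [131 134 129  96  88 116 171 170 198 197 183 151]
 [138 166 166 114 117 153 176 143 161 174 157 138]
 [166 189 154 164 192 168 150 143 138 147 129 120]
 [215 215 203 181 152 132 180 215 129 140 149 159]
 [211 192 169 140 111 111 124 128 147 188 231 226]
 [184 156 138 144 122 126 121 135 179 199 229 231]]
```

Emit:
step_arm:
  gripper: [1, 1, 1, 1, 1, 1]
  linear:
    - [0, 0.0005, 0]
    - [0, 0.001, 0]
    - [0, 0.0015, 0]
    - [0, 0.002, 0]
    - [0, 0.002, 0]
    - [0, 0.002, 0]
  delta_rot:
    - [0, 0, 0]
    - [0, 0, 0]
    - [0, 0, 0]
    - [0, 0, 0]
    - [0, 0, 0]
    - [0, 0, 0]

```text
time: 23.88
eef_pos: [0.5114, -0.1567, 0.1787]
tcp_rot: [0.995, -0.098, 0.001, -0.006]
contact_force: [4.4, 16.9, 2.1]
opening: 0.265
```

```bash
python3 -c "
from h import *
st()
c=cam('scene');print(c['frame'][155:166,322:334].sum(2)//3)"
```

```text
t 23.88 stand xyz mm [ -8.4   1.7 178.7] F stand [-17.4   1.1   2.1] M [ 0.29  3.21 -0.04] open 0.265
[[202 229 233 233 232 228 197 173 120  85 103 103]
 [132 162 226 227 227 226 233 230 197 110 105 100]
 [129 122 124 180 187 216 231 236 225 132 103 102]
 [129 124 125 127 126 136 180 229 224 149 121 105]
 [130 124 124 115 111 139 162 175 222 212 172 121]
 [129 133 129  96  87 118 173 161 174 196 183 164]
 [142 168 165 116 117 152 179 150 137 173 156 137]
 [165 189 153 163 193 167 147 141 123 144 130 120]
 [213 214 204 183 152 128 170 215 126 134 147 156]
 [211 193 169 141 113 112 126 129 138 180 230 228]
 [183 156 139 149 122 122 123 126 149 187 229 230]]
```

Emit:
step_arm:
  gripper: [1, 1, 1, 1, 1, 1]
  linear:
    - [0, -0.0015, 0]
    - [0, -0.003, 0]
    - [0, -0.0045, 0]
    - [0, -0.006, 0]
    - [0, -0.007, 0]
    - [0, -0.007, 0]
  delta_rot:
    - [0, 0, 0]
    - [0, 0, 0]
    - [0, 0, 0]
    - [0, 0, 0]
    - [0, 0, 0]
    - [0, 0, 0]

```text
time: 24.68
eef_pos: [0.5118, -0.1541, 0.1786]
tcp_rot: [0.995, -0.097, 0.0, -0.001]
contact_force: [1.6, 5.5, 0.2]
opening: 0.262
```

```bash
python3 -c "
from h import *
st()
c=cam('scene');print(c['frame'][155:166,322:334].sum(2)//3)"
```

```text
t 24.68 stand xyz mm [-11.    1.6 178.6] F stand [-5.7  0.5  0.2] M [0.16 1.1  0.01] open 0.262
[[227 233 231 233 230 195 157 106  86  91 103  96]
 [180 227 232 233 230 220 232 172 100  92 103  97]
 [110 146 223 225 226 232 235 229 146  91 103  96]
 [124 123 130 164 165 214 232 230 186  94 104  97]
 [123 124 124 114 106 127 193 227 220 132 113 104]
 [127 131 132  97  89 106 148 185 213 195 144 127]
 [135 166 163 114 117 153 177 150 191 179 159 140]
 [165 189 154 163 192 166 146 137 153 151 134 120]
 [215 215 202 179 150 135 179 184 134 140 145 138]
 [211 193 169 137 111 127 169 132 150 198 229 205]
 [183 154 132 119 123 123 125 135 187 228 230 230]]
```

Emit:
step_arm:
  gripper: [1, 1, 1, 1]
  linear:
    - [0, -0.001, 0]
    - [0, -0.002, 0]
    - [0, -0.003, 0]
    - [0, -0.003, 0]
  delta_rot:
    - [0, 0, 0]
    - [0, 0, 0]
    - [0, 0, 0]
    - [0, 0, 0]

```text
time: 25.22
eef_pos: [0.5119, -0.1535, 0.1785]
tcp_rot: [0.995, -0.097, -0.0, 0.001]
contact_force: [0.4, -4.4, -1.8]
opening: 0.264
```

```bash
python3 -c "
from h import *
st()"
```

```text
t 25.23 stand xyz mm [-11.6   1.6 178.5] F stand [ 4.2  1.2 -1.8] M [ 0.2  -0.51 -0.02] open 0.264
```

The eye holds against a backward pull (+4 N with almost no movement), so the catch is up in front of it. Relaxing, lowering onto the peg, and releasing.

Emit:
step_arm:
  gripper: [1, 1, 1, 0.0, 0.0, 0.0, 0.0, 0.0, 0.0, 0.0, 0.0]
  linear:
    - [0, 0.001, 0]
    - [0, 0.0012, 0.001]
    - [0, 0.0012, 0.002]
    - [0, 0.0012, 0.002]
    - [0, 0.0012, 0.002]
    - [0, 0.0012, 0.002]
    - [0, 0.0012, -0.01]
    - [0, 0.0012, -0.04]
    - [0, -0.03, -0.08]
    - [0, -0.08, -0.12]
    - [0, -0.08, -0.12]
  delta_rot:
    - [0, 0, 0]
    - [0, 0, 0]
    - [0, 0, 0]
    - [0, 0, 0]
    - [0, 0, 0]
    - [0, 0, 0]
    - [0, 0, 0]
    - [0, 0, 0]
    - [0, 0, 0]
    - [0, 0, 0]
    - [0, 0, 0]

```text
time: 26.6
eef_pos: [0.5297, -0.072, 0.3042]
tcp_rot: [0.995, -0.095, 0.005, 0.001]
contact_force: [0.3, -1.0, -0.2]
opening: 0.496
```

```bash
python3 look.py l5.png "(285,115,75)"
```

```text
t 26.6 at [529.7 -72.  304.2] yaw -10.94 F [ 0.3 -1.  -0.2] M [ 0.04 -0.07 -0.03] open 0.496
k 8.0
tip [[318.04319055 168.2600503 ]] eye pred [[304.9293484  136.80555418]]
```

View pics/l5.png

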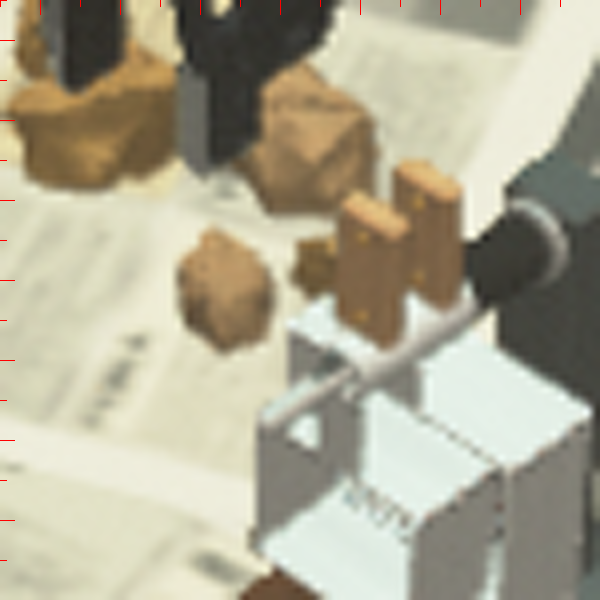

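Both sieves hang nested, with the catch (325,362) standing in front of the small eye, and the gripper is clear. Quick check of the bystanders, then I hand in.

```bash
python3 -c "
from h import *
a=cv2.imread('pics/scene0.png')[:,:,::-1].astype(int);b=cam('scene')['frame'].astype(int)
for n,(u0,u1,v0,v1) in dict(can=(246,266,208,236),stone=(305,340,235,275)).items(): print(n,abs(a-b)[v0:v1,u0:u1].mean().round(2))
go();print(ctrl.sign_off())"
```

```text
can 21.71
stone 18.0
t 26.7 at [527.7 -73.5 299.3] yaw -11.09 F [-0.6 -0.2 -0.4] M [-0.05 -0.    0.03] open 0.498
the job is handed in; nothing more can be done
None
```

```bash
python3 -c "
from h import *
a=cv2.imread('pics/scene0.png',0);b=cv2.cvtColor(load('scene')['frame'],cv2.COLOR_RGB2GRAY)
for n,(u0,u1,v0,v1) in dict(can=(246,266,208,236),stone=(305,340,235,275)).items():
    r=cv2.matchTemplate(b[v0-30:v1+30,u0-30:u1+30],a[v0:v1,u0:u1],cv2.TM_CCOEFF_NORMED);_,m,_,l=cv2.minMaxLoc(r);print(n,round(m,3),'shift px',l[0]-30,l[1]-30, a[v0:v1,u0:u1].mean(),b[v0:v1,u0:u1].mean())"
```

```text
can 0.998 shift px 0 0 160.51785714285714 183.43928571428572
stone 0.999 shift px 0 0 136.62571428571428 155.45142857142858
```

The job is handed in. Both sieves hang nested on the peg with their open sides facing out, locked behind the catch.

- **Large sieve:** I threaded it past the catch and let go. When I let go, only its own weight showed at the wrist.
- **Small sieve:** I threaded it on in front and pressed it back in small steps, up to about 17 N at the wrist (limit 24 N). The force rose at about 4 N per mm, which matches the buffer.
- **Catch:** I could not tell from the pictures alone when it came up. I checked by pulling back: the sieve held at about 4 N and barely moved.
- **Last picture:** it shows both sieves hanging nested, the catch in front of the small eye, and the gripper clear with no force on it.
- **Film can and stone:** a plain image comparison showed differences (about 20 grey levels). That came from a brightness change, because matching their shapes gave zero shift for both (scores 0.998 and 0.999). I ran that match after handing in, on a picture taken just before.

I stayed clear of the orange look-alikes throughout. The arm finished at 26.7 s of the 64 s allowed. I viewed 11 pictures, one over the budget of 10.

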